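# Build a keyed sieve tower on the bench shaker and swing the bail over it

### The arm

A 6-joint arm with a two-finger parallel gripper is mounted at the origin on a cart in front of the work surface, level with it; the furniture and walls round the work are solid. World frame = base frame: x ahead of the robot, y to its left, z up, the work surface at z = 0. Lengths are in m, angles in rad, forces in N, time in s.
With the tool pointing down it reaches from about 0.3 to 0.775 m from the base axis. Payload 14.6 kg.
Tool frame: the origin (TCP) lies on the mounting face of the last link; the fingertips stand 199 mm ahead of it and the grasp point (between the pads) lies 180 mm ahead of it; z points along the fingers, y is the line along which they close (so a half turn about z gives the same grasp; the last joint's range is limited). The gripper opens to 94 mm and grips with 3 to 60 N. Pads are 16 mm wide; open, the fingers measure 119 mm over their backs; the gripper's body (75 mm by 177 mm) begins 78 mm behind the grasp point.
Start: joints at [1.112, 0.3, 1.521, -0, 1.321, -0.067], TCP at [0.21, 0.508, 0.405] pointing down, gripper open.
Joint ranges: [-3.03, 3.03], [-0.79, 2.21], [0.23, 2.52], [-1.04, 4.18], [0, 3.07], [-2.55, 2.55]. Speed limits (rad/s): [2.22, 2.22, 2.57, 3.14, 3.14, 3.14].

### API

Orientations are given as [roll, pitch, yaw] about the fixed x, y, z axes, in that order (R = Rz(yaw) Ry(pitch) Rx(roll)).
In Python, from station import telemetry, cams, workorder, finder gives the robot as it stands.
- The arm moves only by the tool jog_arm, never from a script. Its argument "rows" is a list of rows, each an object with "gripper": the finger opening in m, from 0 to 0.094; "slide": the shift along the tool's x, y, z in m, a list of three; "spin": the turn about the tool's z in rad. In form: [{"gripper": gripper, "slide": [tx, ty, tz], "spin": spin}, ...]. A call has 1 to 8 rows; each row is the pose to reach, as a shift and turn from the pose commanded when the call began, along the tool's axes at that moment; what a row does not reach only later rows make up. A row lasts 1/10 s, in which the tool goes at most 50 mm and 8.59 degrees, less where a joint would pass 70% of its speed; a pose out of reach is approached as far as the arm can. A call with a gripper value outside its range is refused whole. The fingers move at their own pace and stop on an object; "squeeze" is the grip in N (left out, the last holds). Time passes only in rows, so rows that repeat a pose let the fingers close. It gives the time, the measured TCP pose, the force, the opening and the grip force at its end, in the units of the state.
- telemetry.get_obs(): the state, without advancing time (a new reading comes with each control period).
- cams.camera(name): name is "scene" or "top"; returns (picture, depth): 384x512x3 uint8, red, green, blue; 384x512 float32, m along the optical axis (not along the pixel's ray), 0 where there is no reading.
- cams.camera_info(name): a dict with "camera_matrix" (3x3 intrinsics, pixels), "k1" (the pictures are not rectified: a ray, as slopes to the right and down, at radius r is drawn at 1 + k1 r^2 times it, then the intrinsics apply), "R" (3x3) and "t" (3): a world point X has camera coordinates R X + t. Camera axes: x right, y down, z forward; pixel columns grow to the right and rows downward; lengths in m; the calibration is good to about 2 mm. A picture is of the moment at which its call begins. camera_info takes no time and is no camera call.
- workorder.hand_in(): hands the job in; it is judged then, once.
Trained networks look in the newest picture that a camera, given by its name, has taken for a name from the list of things; names that differ only in an ending like _2 or _b are one class to them, and where a whole thing is asked for, a point or a joint stands for the part that bears it (a point fixed in the world has none). Each returns a list of dicts, best first, with "confidence" (0 to 1); they miss things now and then, are a little off and sometimes report something else, mostly with a low value. They report only what shows in the picture. A call takes as long as a camera call. They do not tell look-alikes from the thing itself.
- finder.find_in(target, camera): "point" ([x, y, z] in m, in world coordinates, good to about 4 mm: the middle of the surface that is visible of it).
- finder.masks_of(target, camera): "region" (384x512 bool, what is visible of it).
The state is a dict: "time_s": time; "qpos": joint angles; "joint_vel": joint speeds; "tau": joint torques, N m; "ee_pos": TCP position; "eef_rot": TCP orientation; "force": force on the tool from outside, world axes, zero at the start; "moment": the same for the moment, N m; "grip_width": finger opening in m; "grip_force": force on a finger pad.
Only numpy, scipy, OpenCV 4.12 (cv2) and the standard library are available. Lean on these libraries where they do the work, as an engineer would, in place of code of your own. Each camera call takes 0.05 s, during which the arm holds its last target. There are 200 camera calls.

### The job

Set up the sieve tower for the next run: stack the fine sieve on the shaker's pan, then the coarse sieve on the fine one, then the lid, each turned so that its lugs drop fully into the notches below and it sits flush. Then swing the shaker's wire bail fully upright over the lid's knob and let go. Leave the other things on the bench where they are.

Things in the scene. Friction and masses are not known exactly. Their poses are not given: they have to be found in the camera images.
- sieve_shaker: Fixed white sieve shaker, housing 190 (x) x 170 (y) x 56 mm, controls on its front (-x). On its round table stands a fixed round aluminium pan, 66 mm outside, open at the top. Origin: centre of its underside, below the pan's axis, z up. A broad notch in the pan's rim faces the front (-x). The bail turns about a line along x, 84 mm above the origin; its bearings stand at x = +-67 mm, up to 95 mm.
- pan_rim (a point): Centre of the pan's top rim, 102 mm above the bench; axes as the shaker's. Rim wall 6 mm thick (radius 27 to 33 mm), cut by three notches 10 mm deep: one broad (24 mm wide) at -x and two narrow (14 mm) at 120 degrees either side of it. Seated, the fine sieve has its origin here and its axes turned as these.
- fine_sieve: Lower aluminium sieve with fine, close mesh: tube 66 mm outside, 40 mm high. Origin: centre of its bottom edge, z up. Below it hang three lugs, 8 mm long, at radius 27 to 33 mm: broad at its -x (20 mm wide, 14 at the tip), two narrow at 120 degrees either side (10.5, tip 6 mm). It stands on the lugs, upright, origin 8 mm up. A dark line marks the broad lug. 0.11 to 0.22 kg.
- fine_sieve_top (a point): Centre of the fine sieve's top edge, 40 mm above its origin; axes as the sieve's. Its top edge has the same three notches as the pan's rim, the broad one at -x. Seated, the coarse sieve has its origin here and its axes turned as these.
- coarse_sieve: Sieve with coarse wire mesh (wires 8 mm apart), the taller one: aluminium tube 66 mm outside, 54 mm high, wall 6 mm. Origin, axes and lugs as the fine sieve's (broad lug at -x, under a dark line). Stands on its lugs, upright. 0.14 to 0.28 kg.
- coarse_sieve_top (a point): Centre of the coarse sieve's top edge, 54 mm above its origin; axes as the sieve's; notches as in the pan's rim, broad one at -x. Seated, the lid has its origin here and its axes turned as these.
- sieve_lid: Flat aluminium lid, disc 66 mm across and 8 mm thick, with the same three lugs below (broad one at its -x, short dark line above it) and a dark round knob on top, 24 mm across, from 8 to 30 mm above the origin (narrower below 16 mm). Origin: centre of the disc's underside, z up. Stands on its lugs, origin 8 mm up. 0.1 to 0.2 kg.
- bail (a joint): Angle of the steel wire bail (rad): 0 upright over the tower, at its stop; it starts at 1.05 to 1.25, leaning to the shaker's -y side. Stiff hinge: stays where it is left; about 2 to 3 N at the bar moves it. Its two legs stand at the shaker's x = +-78 mm. Upright, its rubber-sleeved bar passes 1.5 mm above the knob of a lid that is fully seated.
- bail_grip (a point): Point on the axis of the bail's round bar (10 mm thick, along the shaker's x, 152.5 mm from the hinge line), 43 mm from its middle towards the shaker's front: bare steel between the rubber sleeve (18 mm thick, middle 44 mm) and the bend (from 62 mm). Place to take or push the bar; upright, fingers here pass in front of the lid's knob.
- grinding_jar: Bystander. Stainless grinding jar with knurled lid, 52 mm across, 62 mm high, left of the shaker. Origin under its centre.
- spatula: Bystander. Steel spatula lying flat, 16 x 185 x 8 mm, in front of the shaker. Origin under its centre, long axis y.
- beaker: Bystander. Small glass beaker, 46 mm across, 56 mm high, right of the middle near the bench's edge. Origin under its centre.
- petri_dish: Bystander. Closed petri dish, 66 mm across, 14 mm high, to the right. Origin under its centre.
Not all that is in view belongs to the job. What is shaped like the coarse_sieve but pink, purple or yellow is not meant.

How it is judged:
On the way, in this order (a step that is already met when the one before it is completed fails the run):
1. the fine sieve is fully seated on the pan (z of fine_sieve in the frame of pan_rim between -0.003 and 0.002 m and horizontal distance between fine_sieve and pan_rim below 0.004 m and angle between the x axis of fine_sieve and the x axis of pan_rim, either way round below 0.1 rad and angle between the z axis of fine_sieve and the z axis of pan_rim, either way round below 0.04 rad), for 0.2 s.
2. the coarse sieve is fully seated on the fine sieve (z of coarse_sieve in the frame of fine_sieve_top between -0.003 and 0.002 m and horizontal distance between coarse_sieve and fine_sieve_top below 0.004 m and angle between the x axis of coarse_sieve and the x axis of fine_sieve_top, either way round below 0.1 rad and angle between the z axis of coarse_sieve and the z axis of fine_sieve_top, either way round below 0.04 rad), for 0.2 s.
3. the lid is fully seated on the coarse sieve (z of sieve_lid in the frame of coarse_sieve_top between -0.003 and 0.002 m and horizontal distance between sieve_lid and coarse_sieve_top below 0.004 m and angle between the x axis of sieve_lid and the x axis of coarse_sieve_top, either way round below 0.1 rad and angle between the z axis of sieve_lid and the z axis of coarse_sieve_top, either way round below 0.04 rad), for 0.2 s.
4. the bail is upright over the lid (value of joint bail below 0.06 rad), for 0.2 s.
At the end, for the whole second after the job is handed in: Fine sieve on the pan, coarse sieve on the fine one, lid on the coarse one, each seated (origin within 3 mm below to 2 mm above the edge beneath, 4 mm of its axis, 0.1 rad of its key, 0.04 rad of level) and at rest; bail within 0.06 rad of upright (all of step 1 and all of step 2 and all of step 3 and value of joint bail below 0.06 rad and linear speed of each of fine_sieve, coarse_sieve, sieve_lid below 0.02 m/s); the robot touches nothing.
It fails at once if a bystander is moved more than 3 cm (distance of any of grinding_jar, spatula, beaker, petri_dish from where it was at the start of the episode above 0.03 m).
It also fails if it takes over 72 s, if anything falls off the work surface, if the arm or the gripper's body presses on something with over 40 N, if the wrist force passes 120 N, or if a joint passes its speed limit or range.

## Working session

There is one attempt and no reset: what is moved stays moved. The work goes in short steps, Python scripts to look and compute and a tool call to move; the robot and the scene stay as the last step left them, time stands still between calls to the robot, and variables do not carry over. Pictures are saved under pics/ and viewed, at most 10 in all, crops included, and the job is handed in when it is done.

Besides the shell and the picture viewer there is one more tool, called after ">>>" by a JSON object that holds its "op" and its "data". jog_arm: Moves the arm, as the interface text tells. Its arguments: {"type":"object","properties":{"rows":{"type":"array","items":{"type":"object","properties":{"gripper":{"type":"number"},"slide":{"type":"array","items":{"type":"number"}},"spin":{"type":"number"}}}},"squeeze":{"type":"number"}},"required":["rows"]}

```bash
ls; mkdir -p pics
python3 - <<'E'
from station import telemetry,cams,finder
import cv2,numpy as np
o=telemetry.get_obs();print({k:np.round(v,3).tolist() for k,v in o.items()})
for n in ("scene","top"):
    p,d=cams.camera(n);cv2.imwrite(f"pics/{n}0.png",cv2.cvtColor(cv2.resize(p,(800,600)),cv2.COLOR_RGB2BGR))
    np.savez(f"{n}0.npz",p=p,d=d)
    i=cams.camera_info(n);print(n,i)
    for t in ["sieve_shaker","fine_sieve","coarse_sieve","sieve_lid","bail","grinding_jar","spatula","beaker","petri_dish"]:
        r=finder.find_in(t,n);print(t,[(np.round(a["point"],3).tolist(),round(a["confidence"],2)) for a in r])
E
```

```text
pics
{'time_s': 0.0, 'qpos': [1.112, 0.3, 1.522, -0.0, 1.321, -0.067], 'joint_vel': [-0.002, 0.002, 0.0, -0.001, 0.001, -0.001], 'tau': [-0.0, -53.181, -35.273, 0.071, 0.024, -0.0], 'ee_pos': [0.21, 0.508, 0.404], 'eef_rot': [-3.14, -0.0, 2.75], 'force': [-0.001, -0.121, 0.393], 'moment': [-0.01, -0.046, -0.041], 'grip_force': 0.0, 'grip_width': 0.094}
scene {'camera_matrix': array([[363.99288801,   0.        , 245.63862518],
       [  0.        , 363.99288801, 188.6947066 ],
       [  0.        ,   0.        ,   1.        ]]), 'k1': 0.03973746985487312, 'R': array([[ 0.73508652, -0.67772881,  0.0182063 ],
       [-0.26148088, -0.30818245, -0.91468646],
       [ 0.62552023,  0.66761309, -0.40375389]]), 't': array([-0.47681065,  0.20886855,  1.23060641])}
sieve_shaker [([0.555, 0.111, 0.06], 0.58), ([0.574, 0.029, 0.131], 0.2)]
fine_sieve [([0.531, -0.298, 0.033], 0.67), ([0.499, -0.433, 0.015], 0.22)]
coarse_sieve [([0.631, -0.509, 0.042], 0.69), ([0.381, -0.352, 0.042], 0.67), ([0.478, -0.703, 0.042], 0.66), ([0.377, -0.707, 0.04], 0.65)]
sieve_lid [([0.369, 0.272, 0.021], 0.49)]
ba
[... 301 characters left out ...]
  ,   1.        ]]), 'k1': -0.09015629116610094, 'R': array([[ 0.02728161, -0.99953081, -0.01392411],
       [-0.98150654, -0.02414422, -0.18989989],
       [ 0.1894746 ,  0.01884737, -0.98170472]]), 't': array([-0.15269002,  0.52944168,  1.86495335])}
sieve_shaker [([0.577, 0.149, 0.072], 0.92)]
fine_sieve [([0.543, -0.286, 0.028], 0.54)]
coarse_sieve [([0.375, -0.595, 0.044], 0.72), ([0.394, -0.706, 0.039], 0.71), ([0.392, -0.346, 0.047], 0.56), ([0.493, -0.696, 0.042], 0.44)]
sieve_lid [([0.373, 0.281, 0.015], 0.72), ([0.393, -0.224, 0.0], 0.36)]
bail [([0.596, 0.046, 0.131], 0.63)]
grinding_jar []
spatula [([0.359, 0.04, 0.011], 0.57)]
beaker []
petri_dish [([0.51, -0.427, 0.015], 0.64)]
```

View pics/scene0.png

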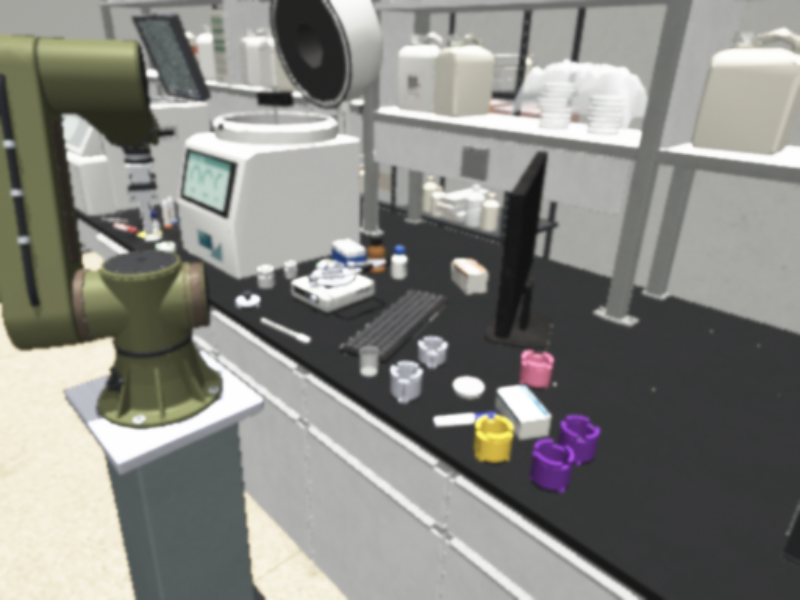

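View pics/top0.png

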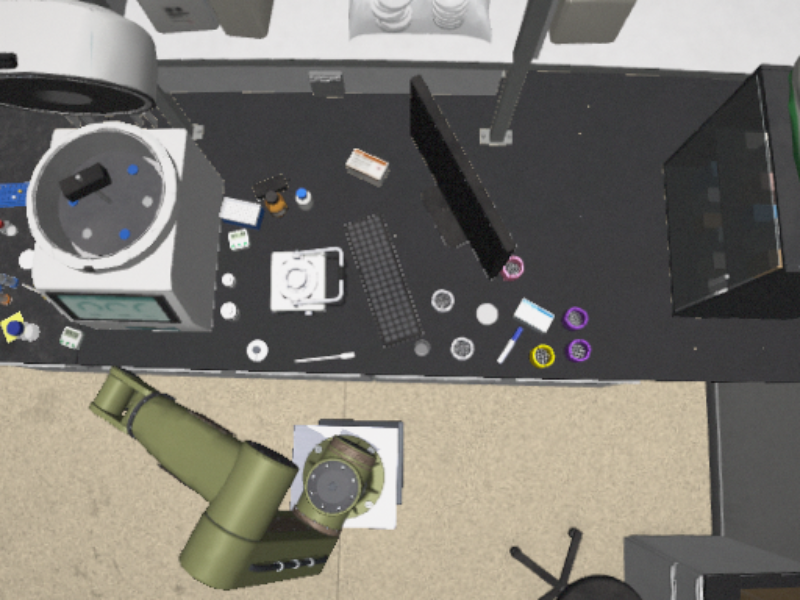

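Scene picture (800x600): plain-aluminium sieves are at (432,351), the low one (fine), and (405,380), the tall one (coarse). Look-alikes to leave alone are yellow (493,438), purple (552,465) and (579,440), and pink (537,367). The lid is at (247,299) and the shaker at (333,288), with its bail leaning to −y. Next: averaged close crops and polar unrolls for yaw.

```bash
cat > h.py <<'E'
from station import telemetry,cams,finder
import cv2,numpy as np
I={n:cams.camera_info(n) for n in("scene","top")}
def proj(P,n):
    i=I[n];return cv2.projectPoints(np.float64(P).reshape(-1,1,3),cv2.Rodrigues(i["R"])[0],i["t"],i["camera_matrix"],np.array([i["k1"],0,0,0.]))[0][:,0]
def cloud(d,n):
    i=I[n];v,u=np.mgrid[:384,:512];q=cv2.undistortPoints(np.stack([u,v],-1).reshape(-1,1,2).astype(float),i["camera_matrix"],np.array([i["k1"],0,0,0.]))[:,0]
    z=d.reshape(-1,1);X=(np.c_[q,np.ones(len(q))]*z-i["t"])@i["R"];X[z[:,0]<=0]=np.nan;return X.reshape(384,512,3)
def shot(n,k=5):
    f=[cams.camera(n) for _ in range(k)]
    return np.mean([a[0] for a in f],0).astype(np.uint8),np.median([a[1] for a in f],0)
def topview(p,n,c,z,half=.06,s=300):
    "orthophoto of plane z: +x up, +y left"
    a=np.linspace(half,-half,s);X,Y=np.meshgrid(c[0]+a,c[1]+a,indexing="ij")
    uv=proj(np.stack([X,Y,X*0+z],-1).reshape(-1,3),n).astype(np.float32).reshape(s,s,2)
    return cv2.remap(p,uv[...,0],uv[...,1],cv2.INTER_CUBIC)
E
python3 - <<'E'
from h import *
P={n:shot(n) for n in I}
np.savez("avg.npz",**{n+k:P[n][j] for n in I for j,k in enumerate("pd")})
C={"fine":((.545,-.288),.048,.05),"coarse":((.395,-.348),.062,.05),"lid":((.373,.278),.016,.05),"shaker":((.58,.12),.102,.12)}
rows=[]
for n in I:
    rows.append(np.hstack([topview(P[n][0],n,c,z,h,200) for c,z,h in C.values()]))
cv2.imwrite("pics/m1.png",np.vstack(rows)[...,::-1])
for n in I:
    X=cloud(P[n][1],n)
    for k,(c,z,h) in C.items():
        m=(np.hypot(X[...,0]-c[0],X[...,1]-c[1])<(.055 if k!="shaker" else .05))&(X[...,2]>.004)
        Q=X[m]
        print(n,k,len(Q),"zmax",np.percentile(Q[:,2],[50,90,97]).round(4))
        t=Q[abs(Q[:,2]-z)<.006]
        if len(t)>8:
            f=lambda p:np.hypot(*(t[:,:2]-p).T)
            (cx,cy),r=cv2.minEnclosingCircle(t[:,:2].astype(np.float32));print("   rim",len(t),t[:,:2].mean(0).round(4),np.round((cx,cy,r),4))
E
```

```text
scene fine 275 zmax [0.0298 0.0457 0.0467]
   rim 53 [ 0.5388 -0.2857] [ 0.5369 -0.2884  0.0337]
scene coarse 425 zmax [0.0404 0.0595 0.0608]
   rim 67 [ 0.39   -0.3478] [ 0.3895 -0.3481  0.0329]
scene lid 105 zmax [0.0143 0.0335 0.0364]
   rim 69 [0.3678 0.2755] [0.3721 0.2813 0.0327]
scene shaker 315 zmax [0.0552 0.0896 0.0991]
   rim 19 [0.5836 0.1381] [0.5893 0.1471 0.0283]
top fine 136 zmax [0.0229 0.0479 0.0507]
   rim 44 [ 0.5409 -0.2845] [ 0.5396 -0.2861  0.0327]
top coarse 135 zmax [0.0372 0.0622 0.0636]
   rim 39 [ 0.3917 -0.346 ] [ 0.391  -0.3463  0.033 ]
top lid 161 zmax [0.015  0.0332 0.0382]
   rim 124 [0.3728 0.2818] [0.3729 0.2825 0.0334]
top shaker 345 zmax [0.0713 0.0825 0.0995]
   rim 15 [0.5889 0.1379] [0.5901 0.1437 0.0275]
```

View pics/m1.png

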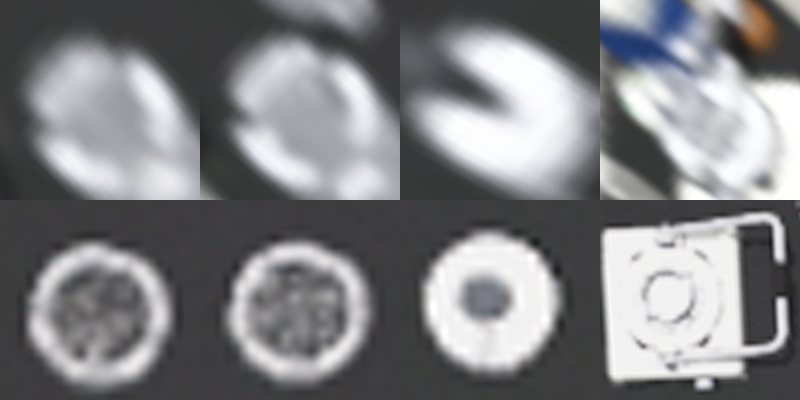

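The orthophotos show three notches in each sieve rim, and the pan centre near (0.586,0.160). Next I refine the centres and yaw.

```bash
cat >> h.py <<'E'
def polar(p,n,c,z,r0=.022,r1=.038,nr=17,na=180):
    "rows r, cols world angle -180..180"
    a=np.linspace(-np.pi,np.pi,na,endpoint=False);r=np.linspace(r0,r1,nr)
    A,R=np.meshgrid(a,r);uv=proj(np.stack([c[0]+R*np.cos(A),c[1]+R*np.sin(A),A*0+z],-1).reshape(-1,3),n).astype(np.float32).reshape(nr,na,2)
    return cv2.remap(p,uv[...,0],uv[...,1],cv2.INTER_CUBIC)
E
python3 - <<'E'
from h import *
D=np.load("avg.npz")
for n in I:
    X=cloud(D[n+"d"],n)
    m=(np.hypot(X[...,0]-.586,X[...,1]-.158)<.045)&(X[...,2]>.094)&(X[...,2]<.11);t=X[m]
    print(n,"pan",len(t),np.round(cv2.minEnclosingCircle(t[:,:2].astype(np.float32)),4) if 0 else cv2.minEnclosingCircle(t[:,:2].astype(np.float32)),t[:,2].mean())
    b=X[(X[...,2]>.13)&(abs(X[...,0]-.58)<.13)&(abs(X[...,1]-.05)<.12)];print("  bail high",len(b),b.min(0),b.max(0),np.polyfit(b[:,0],b[:,1],1))
    h=X[(abs(X[...,2]-.056)<.006)&(abs(X[...,0]-.58)<.13)&(abs(X[...,1]-.16)<.13)];print("  housing",len(h),cv2.minAreaRect(h[:,:2].astype(np.float32)))
    mon=X[(X[...,2]>.07)&(X[...,2]<.4)&(abs(X[...,1]+.35)<.15)&(X[...,0]>.35)];
    if len(mon):k=np.argsort(mon[:,0])[:3];print("  monitor nearest",mon[k])
C={"fine":((.5385,-.287),.048),"coarse":((.3905,-.347),.062),"lid":((.3725,.282),.016),"pan":((.586,.16),.102)}
R=[]
for n in I:
    r=[]
    for c,z in C.values():
        u,v=proj([*c,z-.01],n)[0];h=14 if n=="top" else 18
        Mx,My=np.meshgrid(np.linspace(u-h,u+h,200),np.linspace(v-h,v+h,200));r.append(cv2.remap(D[n+"p"],Mx.astype(np.float32),My.astype(np.float32),cv2.INTER_CUBIC))
    R.append(np.hstack(r))
for n in I:
    R.append(np.hstack([cv2.resize(polar(D[n+"p"],n,c,z),(200,100)) for c,z in C.values()]))
cv2.imwrite("pics/m2.png",np.vstack(R)[...,::-1])
E
```

```text
scene pan 40 ((0.5879566669464111, 0.16119126975536346), 0.032796893268823624) 0.09808946869981594
  bail high 85 [0.51169156 0.00917295 0.13076567] [0.67229029 0.04660126 0.14442124] [0.01051962 0.01163174]
  housing 282 ((0.5863605737686157, 0.15853530168533325), (0.18743260204792023, 0.1577313393354416), 2.5264177322387695)
  monitor nearest [[ 0.58913911 -0.42719395  0.25361237]
 [ 0.58926325 -0.42970876  0.23278722]
 [ 0.58983863 -0.42713775  0.37339841]]
top pan 44 ((0.5903609395027161, 0.16065537929534912), 0.033029407262802124) 0.10066598559762255
  bail high 99 [0.51279343 0.01295617 0.13059094] [0.67478394 0.05213186 0.14804995] [0.01863129 0.01230074]
  housing 534 ((0.5837588906288147, 0.16067445278167725), (0.1871689110994339, 0.1620701104402542), 3.166192054748535)
  monitor nearest [[ 0.58946743 -0.42513171  0.3682641 ]
 [ 0.58961238 -0.42770141  0.35201411]
 [ 0.58973197 -0.4282976   0.39859013]]
```

View pics/m2.png

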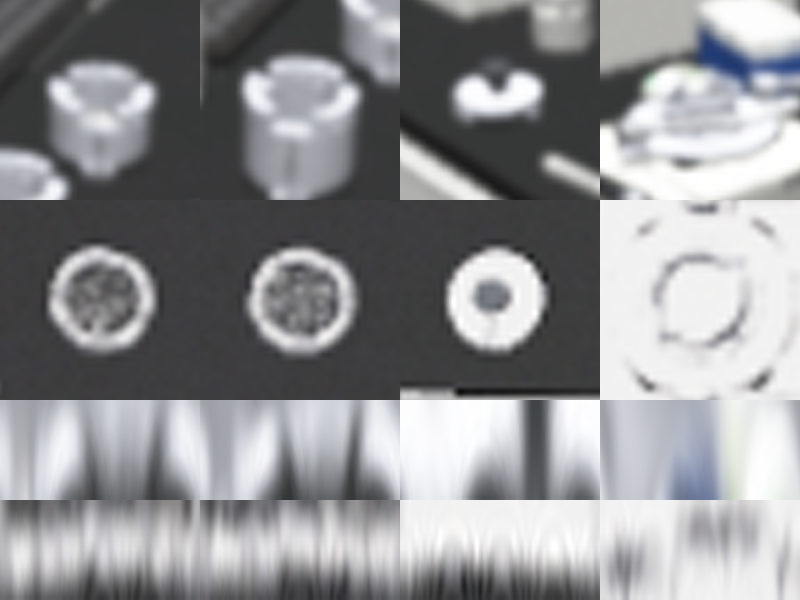

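The fine and coarse rim notches are visible (fine at crop (98,100)), and the lid's dark line points roughly to −x in the top crop at (494,325). I'll fit the yaw by synthesising a model and matching it in both cameras.

```bash
cat > fit.py <<'E'
from h import *
from scipy.optimize import minimize
def arc(a):return (a+np.pi)%(2*np.pi)-np.pi
def cut(A,r,wb,wn,phase=np.pi):
    m=np.zeros(A.shape,bool)
    for k,w in((0,wb),(1,wn),(-1,wn)):
        m|=abs(arc(A-phase-k*2*np.pi/3))<w/2/r
    return m
def grid(a,b,s):return np.arange(a,b+1e-9,s)
S=.0004
def model(H,lid=False,lug=True):
    """points, class, angle. classes 0 top,1 outer,2 inner,3 mesh,4 cut faces,5 line,6 knob"""
    L=[]
    def add(A,r,z,c):L.append(np.c_[(r*np.cos(A)).ravel(),(r*np.sin(A)).ravel(),z.ravel(),c*np.ones(A.size),A.ravel()])
    a=np.arange(-np.pi,np.pi,.011)
    r0=.001 if lid else .027
    A,R=np.meshgrid(a,grid(r0,.033,S));k=np.ones(A.shape,bool) if lid else ~cut(A,.03,.024,.014)
    c=np.zeros(A.shape)
    if lid:c[(abs(arc(A-np.pi))*R<.0012)&(R>.016)]=5
    add(A[k],R[k],np.full(k.sum(),H),c[k])
    if not lid:add(A[~k],R[~k],np.full((~k).sum(),H-.01),np.full((~k).sum(),4))
    A,Z=np.meshgrid(a,grid(-.008 if lug else -.012,H,S))
    ta=np.clip(-Z/.008,0,1)
    lg=cut(A,.03,1,1)*0
    for kk,w0,w1 in((0,.02,.014),(1,.0105,.006),(-1,.0105,.006)):lg=lg|(abs(arc(A-np.pi-kk*2*np.pi/3))*.03<(w0+(w1-w0)*ta)/2)
    k=(Z>=0)|(lg>0) if lug else np.ones(A.shape,bool)
    if not lid:k&=~((Z>H-.01)&cut(A,.03,.024,.014))
    c=np.where(abs(arc(A-np.pi))*.033<.0012,5,1)
    if lug:add(A[k],.033+0*A[k],Z[k],c[k])
    else:add(A[k],.033+0*A[k],Z[k],1+0*A[k])
    if not lid:
        k2=k&(Z>.004);add(A[k2],.027+0*A[k2],Z[k2],2+0*A[k2])
        A,R=np.meshgrid(a,grid(.0005,.027,S));add(A,R,0*A+.004,3+0*A)
        for kk,w in((0,.024),(1,.014),(-1,.014)):
            for s in(-1,1):
                R,Z=np.meshgrid(grid(.027,.033,S),grid(H-.01,H,S));add(np.pi+kk*2*np.pi/3+s*w/2/.03+0*R,R,Z,4+0*R)
    else:
        for z0,z1,r in((.008,.016,.008),(.016,.030,.012)):
            A,Z=np.meshgrid(a,grid(z0,z1,S));add(A,r+0*A,Z,6+0*A)
        A,R=np.meshgrid(a,grid(.0005,.012,S));add(A,R,.03+0*A,7+0*A)
    return np.vstack(L)
U=4
def basis(M,x,y,z,yaw,n,box):
    u0,v0,w,h=box;c,s=np.cos(yaw),np.sin(yaw)
    P=np.c_[x+c*M[:,0]-s*M[:,1],y+s*M[:,0]+c*M[:,1],z+M[:,2]]
    uv=proj(P,n);dep=(P@I[n]["R"].T+I[n]["t"])[:,2]
    i=np.round((uv[:,0]-u0+.5)*U-.5).astype(int);j=np.round((uv[:,1]-v0+.5)*U-.5).astype(int)
    ok=(i>=0)&(i<w*U)&(j>=0)&(j<h*U);i,j,dep,m=i[ok],j[ok],dep[ok],M[ok]
    o=np.argsort(-dep);idx=np.full((h*U,w*U),-1);idx[j[o],i[o]]=o   # nearest last
    cl=np.where(idx>=0,m[idx,3],-1);A=arc(m[idx,4]+yaw)
    B=[]
    for k in range(-1,8):
        q=(cl==k).astype(np.float32)
        if not q.any():continue
        B.append(q)
        if k in(1,2,4):B+= [q*np.cos(A),q*np.sin(A)]
        if k==1:B+=[q*np.cos(2*A),q*np.sin(2*A)]
    return np.stack([cv2.resize(cv2.GaussianBlur(b.astype(np.float32),(0,0),U*.7),(w,h),interpolation=cv2.INTER_AREA).ravel() for b in B],1)
def cost(M,x,y,z,yaw,n,img,pad=5):
    u,v=proj([x,y,z+M[:,2].max()/2],n)[0];f=18 if n=="scene" else 13
    return None
def res(M,q,z,n,img,box):
    B=basis(M,*q[:2],z,q[2],n,box);u0,v0,w,h=box;g=img[v0:v0+h,u0:u0+w].ravel()
    lam=1e-2;s=np.linalg.solve(B.T@B+lam*np.eye(B.shape[1]),B.T@g);return np.mean((B@s-g)**2)
def fit(M,c,z,imgs,top=True,step=4,verbose=True,yaws=None):
    G={n:cv2.cvtColor(imgs[n],cv2.COLOR_RGB2GRAY).astype(float) for n in imgs};bx={}
    for n in imgs:
        uv=proj([[c[0]+a,c[1]+b,z+h] for a in(-.038,.038) for b in(-.038,.038) for h in(-.008,M[:,2].max())],n)
        a=np.floor(uv.min(0)).astype(int);b=np.ceil(uv.max(0)).astype(int);bx[n]=(*a,*(b-a))
    off={}
    for n in imgs:   # per-camera offset (calibration) first, at several yaws
        best=min(((res(M,(c[0]+dx,c[1]+dy,yw),z,n,G[n],bx[n]),dx,dy) for dx in np.arange(-.006,.0061,.002) for dy in np.arange(-.006,.0061,.002) for yw in((0,2.1,4.2) if yaws is None else [np.mean(yaws)])))
        off[n]=best[1:]
    ys=np.radians(np.arange(0,360,step)) if yaws is None else yaws
    T={n:np.array([res(M,(c[0]+off[n][0],c[1]+off[n][1],y),z,n,G[n],bx[n]) for y in ys]) for n in imgs}
    tot=sum(T[n]/T[n].min() for n in imgs)
    k=np.argsort(tot)[:8]
    print("best yaw deg",np.degrees(ys[k]).round(0).tolist(),tot[k].round(2).tolist())
    for n in imgs:kk=np.argsort(T[n])[:6];print("  ",n,np.degrees(ys[kk]).round(0).tolist(),T[n][kk].round(1).tolist(),"med",np.median(T[n]).round(1))
    for n in imgs:
        r=min((minimize(lambda q:res(M,(q[0]/1000,q[1]/1000,q[2]/20),z,n,G[n],bx[n]),[1000*(c[0]+off[n][0]),1000*(c[1]+off[n][1]),ys[kk]*20],method="Nelder-Mead",options=dict(maxfev=70,initial_simplex=np.array([1000*(c[0]+off[n][0]),1000*(c[1]+off[n][1]),ys[kk]*20])+np.array([[0,0,0],[1.5,0,0],[0,1.5,0],[0,0,1.5]]))) for kk in k[:2]),key=lambda r:r.fun)
        print("  refine",n,(r.x[:2]/1000).round(4),"yaw",np.degrees(r.x[2]/20).round(1),"res",round(r.fun,1))
E
cat > run1.py <<'E'
from fit import *
D=np.load("avg.npz");im={n:D[n+"p"] for n in I}
print("fine");fit(model(.04),(.5385,-.287),.008,im)
print("coarse");fit(model(.054),(.3905,-.347),.008,im)
print("lid");fit(model(.008,True),(.3725,.282),.008,im)
print("pan");fit(model(.03,lug=False),(.588,.161),.072,im,yaws=np.radians(np.arange(-14,15,2)))
X=cloud(D["topd"],"top")
for n in I:
    X=cloud(D[n+"d"],n);b=X[(X[...,2]>.13)&(abs(X[...,0]-.588)<.055)&(X[...,1]<.06)&(X[...,1]>0)];p=np.polyfit(b[:,0],b[:,1],1);print("bar",n,len(b),p,np.polyval(p,.588),b[:,2].mean())
E
time python3 run1.py
```

```text
fineTraceback (most recent call last):
  File "run1.py", line 3, in <module>
    print("fine");fit(model(.04),(.5385,-.287),.008,im)
                      ~~~~~^^^^^
  File "fit.py", line 33, in model
    A,R=np.meshgrid(a,grid(.0005,.027,S));add(A,R,0*A+.004,3+0*A)
                                          ~~~^^^^^^^^^^^^^^^^^^^^
  File "fit.py", line 14, in add
    def add(A,r,z,c):L.append(np.c_[(r*np.cos(A)).ravel(),(r*np.sin(A)).ravel(),z.ravel(),c*np.ones(A.size),A.ravel()])
                                                                                          ~^~~~~~~~~~~~~~~~
ValueError: operands could not be broadcast together with shapes (67,572) (38324,) 

real	0m1.763s
user	0m1.939s
sys	0m0.296s
```

```bash
sed -i 's/c\*np.ones(A.size),A.ravel()/(c*np.ones(A.shape)).ravel(),A.ravel()/' fit.py; sed -i '/^def cost/,/return None/d' fit.py
time timeout 560 python3 run1.py
```

```text
fine
best yaw deg [44.0, 40.0, 48.0, 52.0, 288.0, 280.0, 284.0, 276.0] [2.0, 2.06, 2.09, 2.12, 2.13, 2.14, 2.14, 2.14]
   scene [44.0, 40.0, 48.0, 36.0, 284.0, 280.0] [1034.2, 1039.5, 1048.9, 1059.0, 1073.9, 1075.6] med 1244.2
   top [44.0, 40.0, 48.0, 172.0, 288.0, 52.0] [166.0, 175.1, 177.8, 178.4, 178.9, 179.4] med 227.2
  refine scene [ 0.5363 -0.2897] yaw 42.7 res 1023.7
  refine top [ 0.5376 -0.2874] yaw 46.4 res 151.1
coarse
best yaw deg [36.0, 40.0, 32.0, 44.0, 28.0, 280.0, 276.0, 272.0] [2.03, 2.03, 2.05, 2.15, 2.16, 2.16, 2.18, 2.24]
   scene [36.0, 32.0, 40.0, 28.0, 44.0, 152.0] [479.7, 488.2, 495.7, 520.1, 524.5, 546.9] med 752.8
   top [40.0, 280.0, 276.0, 36.0, 32.0, 284.0] [183.4, 184.7, 186.4, 188.1, 189.5, 190.0] med 227.1
  refine scene [ 0.3887 -0.3493] yaw 35.9 res 475.6
  refine top [ 0.3893 -0.3474] yaw 36.0 res 152.3
lid
best yaw deg [356.0, 0.0, 240.0, 128.0, 252.0, 348.0, 236.0, 244.0] [2.0, 2.06, 2.07, 2.08, 2.09, 2.09, 2.1, 2.1]
   scene [356.0, 0.0, 352.0, 348.0, 4.0, 240.0] [383.4, 385.4, 385.4, 388.3, 389.2, 389.5] med 443.6
   top [356.0, 128.0, 108.0, 0.0, 200.0, 252.0] [148.3, 155.3, 155.5, 155.7, 156.1, 156.2] med 162.4
  refine scene [0.3722 0.2828] yaw 355.7 res 372.8
  refine top [0.3719 0.2809] yaw 360.5 res 136.3
pan
best yaw deg [8.0, 10.0, 4.0, 0.0, 2.0, -2.0, 6.0, 14.0] [2.01, 2.03, 2.05, 2.06, 2.06, 2.07, 2.07, 2.08]
   scene [4.0, 0.0, -14.0, -10.0, 2.0, 14.0] [2244.5, 2248.0, 2253.4, 2253.9, 2260.4, 2265.7] med 2268.2
   top [8.0, 10.0, -2.0, 6.0, 4.0, 2.0] [106.1, 108.2, 110.8, 111.2, 111.6, 111.8] med 113.6
  refine scene [0.5817 0.1581] yaw 7.3 res 2226.5
  refine top [0.5906 0.1641] yaw 7.9 res 94.8
bar scene 59 [0.01292262 0.0079428 ] 0.015541303871678812 0.13737301632168095
bar top 64 [ 0.04250801 -0.00481533] 0.020179385902503854 0.14023360512271857
real	7m7.855s
user	18m25.906s
sys	2m51.412s
```

Both cameras agree on yaw: fine about 44°, coarse about 36°, lid about 358°, shaker about 2.8°. The pan is near (0.588,0.161). Time to move: a helper converts world targets into tool axes.

```bash
cat > go.py <<'E'
import sys;from station import telemetry;import numpy as np
# go.py x y z(grasp) yawdeg ...
o=telemetry.get_obs();p=np.array(o["ee_pos"]);w=o["eef_rot"][2]
print("t",round(o["time_s"],2),"grasp",(p-[0,0,.18]).round(4),"rpy",np.round(o["eef_rot"],3),"yaw",round(np.degrees(w),1),"F",np.round(o["force"],1),"w",round(o["grip_width"],4),"gf",round(o["grip_force"],1))
a=list(map(float,sys.argv[1:]))
for i in range(0,len(a),4):
    x,y,z,yw=a[i:i+4];d=np.array([x,y,z+.18])-p
    s=[np.cos(w)*d[0]+np.sin(w)*d[1],np.sin(w)*d[0]-np.cos(w)*d[1],-d[2]]
    print("slide",np.round(s,4).tolist(),"spin",round(float((-(np.radians(yw)-w)+np.pi)%(2*np.pi)-np.pi),3))
E
python3 go.py .537 -.288 .15 134 .537 -.288 .033 134
```

```text
t 1.5 grasp [0.21   0.5083 0.2246] rpy [-3.142 -0.     2.75 ] yaw 157.6 F [-0.7 -0.8  0.2] w 0.094 gf 0.0
slide [-0.6063, -0.6111, 0.0746] spin 0.411
slide [-0.6063, -0.6111, 0.1916] spin 0.411
```

>>> {"op": "jog_arm", "data": {"rows": [{"slide":[-0.606,-0.611,0.075],"spin":0.411,"gripper":0.094},{"slide":[-0.606,-0.611,0.075],"spin":0.411,"gripper":0.094},{"slide":[-0.606,-0.611,0.075],"spin":0.411,"gripper":0.094},{"slide":[-0.606,-0.611,0.075],"spin":0.411,"gripper":0.094},{"slide":[-0.606,-0.611,0.075],"spin":0.411,"gripper":0.094},{"slide":[-0.606,-0.611,0.075],"spin":0.411,"gripper":0.094},{"slide":[-0.606,-0.611,0.075],"spin":0.411,"gripper":0.094},{"slide":[-0.606,-0.611,0.075],"spin":0.411,"gripper":0.094}], "squeeze": 30}}

```text
time_s: 2.3
ee_pos: [0.3615, 0.1377, 0.3701]
eef_rot: [3.141, 0.0, 2.339]
force: [1.6, 0.6, -0.4]
grip_width: 0.0941
grip_force: 0.0
```

```bash
python3 go.py .537 -.288 .15 134 .537 -.288 .033 134
```

```text
t 2.3 grasp [0.3615 0.1377 0.1901] rpy [3.141 0.    2.339] yaw 134.0 F [ 1.6  0.6 -0.4] w 0.0941 gf 0.0
slide [-0.4281, -0.1696, 0.0401] spin 0.0
slide [-0.4281, -0.1696, 0.1571] spin 0.0
```

>>> {"op": "jog_arm", "data": {"rows": [{"slide":[-0.428,-0.17,0.04]},{"slide":[-0.428,-0.17,0.04]},{"slide":[-0.428,-0.17,0.04]},{"slide":[-0.428,-0.17,0.04]},{"slide":[-0.428,-0.17,0.04]},{"slide":[-0.428,-0.17,0.04]},{"slide":[-0.428,-0.17,0.04]},{"slide":[-0.428,-0.17,0.04]}]}}

```text
$.rows[0]: bad value
```

>>> {"op": "jog_arm", "data": {"rows": [{"gripper":0.094},{"gripper":0.094}]}}

```text
$.rows[0]: bad value
```

```bash
python3 go.py .537 -.288 .15 134 .537 -.288 .033 134
```

```text
t 2.3 grasp [0.3615 0.1377 0.1901] rpy [3.141 0.    2.339] yaw 134.0 F [ 1.6  0.6 -0.4] w 0.0941 gf 0.0
slide [-0.4281, -0.1696, 0.0401] spin 0.0
slide [-0.4281, -0.1696, 0.1571] spin 0.0
```

All fields are required in each row.

>>> {"op": "jog_arm", "data": {"rows": [{"slide":[-0.428,-0.17,0.04],"spin":0,"gripper":0.094},{"slide":[-0.428,-0.17,0.04],"spin":0,"gripper":0.094},{"slide":[-0.428,-0.17,0.04],"spin":0,"gripper":0.094},{"slide":[-0.428,-0.17,0.04],"spin":0,"gripper":0.094},{"slide":[-0.428,-0.17,0.04],"spin":0,"gripper":0.094},{"slide":[-0.428,-0.17,0.04],"spin":0,"gripper":0.094},{"slide":[-0.428,-0.17,0.04],"spin":0,"gripper":0.094},{"slide":[-0.428,-0.17,0.04],"spin":0,"gripper":0.094}]}}

```text
time_s: 3.1
ee_pos: [0.5132, -0.2311, 0.3351]
eef_rot: [3.141, 0.0, 2.338]
force: [0.6, 0.9, 0.1]
grip_width: 0.0936
grip_force: 0.0
```

>>> {"op": "jog_arm", "data": {"rows": [{"slide":[0,0,0],"spin":0,"gripper":0.094},{"slide":[0,0,0],"spin":0,"gripper":0.094}]}}

```text
time_s: 3.3
ee_pos: [0.5127, -0.2295, 0.3346]
eef_rot: [-3.141, -0.001, 2.337]
force: [-0.3, 0.5, -0.5]
grip_width: 0.0939
grip_force: 0.0
```

```bash
python3 go.py .537 -.288 .08 134 .537 -.288 .033 134
```

```text
t 3.3 grasp [ 0.5127 -0.2295  0.1546] rpy [-3.141e+00 -1.000e-03  2.337e+00] yaw 133.9 F [-0.3  0.5 -0.5] w 0.0939 gf 0.0
slide [-0.059, -0.0231, 0.0746] spin -0.001
slide [-0.059, -0.0231, 0.1216] spin -0.001
```

>>> {"op": "jog_arm", "data": {"rows": [{"slide":[-0.04,-0.015,0.02],"spin":0,"gripper":0.094},{"slide":[-0.059,-0.023,0.05],"spin":0,"gripper":0.094},{"slide":[-0.059,-0.023,0.075],"spin":0,"gripper":0.094},{"slide":[-0.059,-0.023,0.1],"spin":0,"gripper":0.094},{"slide":[-0.059,-0.023,0.115],"spin":0,"gripper":0.094},{"slide":[-0.059,-0.023,0.12],"spin":0,"gripper":0.094},{"slide":[-0.059,-0.023,0.12],"spin":0,"gripper":0.07},{"slide":[-0.059,-0.023,0.12],"spin":0,"gripper":0.05}]}}

```text
time_s: 4.1
ee_pos: [0.5376, -0.2872, 0.2167]
eef_rot: [3.141, 0.002, 2.339]
force: [0.5, 0.8, 1.2]
grip_width: 0.0813
grip_force: 0.0
```

>>> {"op": "jog_arm", "data": {"rows": [{"slide":[0,0,0],"spin":0,"gripper":0.04},{"slide":[0,0,0],"spin":0,"gripper":0.04},{"slide":[0,0,0],"spin":0,"gripper":0.04},{"slide":[0,0,0],"spin":0,"gripper":0.04}]}}

```text
time_s: 4.5
ee_pos: [0.5375, -0.2874, 0.2162]
eef_rot: [3.141, 0.001, 2.339]
force: [0.3, 1.5, 6.0]
grip_width: 0.0654
grip_force: 30.0
```

```bash
python3 go.py .537 -.288 .2 134
```

```text
t 4.5 grasp [ 0.5375 -0.2874  0.0362] rpy [3.141e+00 1.000e-03 2.339e+00] yaw 134.0 F [0.3 1.5 6. ] w 0.0654 gf 30.0
slide [-0.0001, -0.0008, -0.1638] spin 0.0
```

>>> {"op": "jog_arm", "data": {"rows": [{"slide":[0,0,-0.02],"spin":0,"gripper":0.04},{"slide":[0,0,-0.06],"spin":0,"gripper":0.04},{"slide":[0,0,-0.1],"spin":0,"gripper":0.04},{"slide":[0,0,-0.14],"spin":0,"gripper":0.04},{"slide":[0,0,-0.17],"spin":0,"gripper":0.04},{"slide":[0,0,-0.18],"spin":0,"gripper":0.04},{"slide":[0,0,-0.18],"spin":0,"gripper":0.04}]}}

```text
time_s: 5.2
ee_pos: [0.5372, -0.2873, 0.3957]
eef_rot: [3.141, 0.001, 2.339]
force: [0.5, 0.4, -1.9]
grip_width: 0.0656
grip_force: 30.0
```

```bash
python3 go.py .588 .161 .215 92.8
```

```text
t 5.2 grasp [ 0.5372 -0.2873  0.2157] rpy [3.141e+00 1.000e-03 2.339e+00] yaw 134.0 F [ 0.5  0.4 -1.9] w 0.0656 gf 30.0
slide [0.2872, 0.348, 0.0007] spin 0.719
```

>>> {"op": "jog_arm", "data": {"rows": [{"slide":[0.014,0.017,0],"spin":0.09,"gripper":0.04},{"slide":[0.04,0.05,0],"spin":0.18,"gripper":0.04},{"slide":[0.07,0.085,0],"spin":0.27,"gripper":0.04},{"slide":[0.1,0.12,0],"spin":0.36,"gripper":0.04},{"slide":[0.13,0.158,0],"spin":0.45,"gripper":0.04},{"slide":[0.16,0.194,0],"spin":0.54,"gripper":0.04},{"slide":[0.19,0.23,0],"spin":0.63,"gripper":0.04},{"slide":[0.22,0.267,0],"spin":0.719,"gripper":0.04}]}}

```text
time_s: 6.0
ee_pos: [0.5763, 0.0583, 0.3928]
eef_rot: [-3.138, 0.0, 1.616]
force: [-0.2, -0.4, -2.2]
grip_width: 0.0656
grip_force: 30.0
```

```bash
python3 go.py .588 .161 .215 92.8
```

```text
t 6.0 grasp [0.5763 0.0583 0.2128] rpy [-3.138  0.     1.616] yaw 92.6 F [-0.2 -0.4 -2.2] w 0.0656 gf 30.0
slide [0.1021, 0.0163, -0.0022] spin -0.004
```

>>> {"op": "jog_arm", "data": {"rows": [{"slide":[0.03,0.005,-0.002],"spin":0,"gripper":0.04},{"slide":[0.07,0.011,-0.002],"spin":0,"gripper":0.04},{"slide":[0.095,0.015,0],"spin":0,"gripper":0.04},{"slide":[0.102,0.016,0.02],"spin":0,"gripper":0.04},{"slide":[0.102,0.016,0.04],"spin":0,"gripper":0.04},{"slide":[0.102,0.016,0.055],"spin":0,"gripper":0.04},{"slide":[0.102,0.016,0.06],"spin":0,"gripper":0.04},{"slide":[0.102,0.016,0.06],"spin":0,"gripper":0.04}]}}

```text
time_s: 6.8
ee_pos: [0.5875, 0.1588, 0.3341]
eef_rot: [-3.14, 0.0, 1.619]
force: [0.0, 0.3, -1.8]
grip_width: 0.0657
grip_force: 30.0
```

```bash
python3 go.py .588 .161 .130 92.8
python3 - <<'E'
from h import *
R=[]
for n,h in(("scene",30),("top",30)):
    p,d=shot(n,4);u,v=proj([.588,.161,.11],n)[0]
    Mx,My=np.meshgrid(np.linspace(u-h,u+h,400),np.linspace(v-h,v+h,400));R.append(cv2.remap(p,Mx.astype(np.float32),My.astype(np.float32),cv2.INTER_CUBIC))
    c=np.load("avg.npz")[n+"p"]
    np.savez(n+"1.npz",p=p,d=d)
cv2.imwrite("pics/hover.png",np.hstack(R)[...,::-1])
E
```

```text
t 6.8 grasp [0.5875 0.1588 0.1541] rpy [-3.14   0.     1.619] yaw 92.8 F [ 0.   0.3 -1.8] w 0.0657 gf 30.0
slide [0.0022, 0.0006, 0.0241] spin -0.0
```

View pics/hover.png

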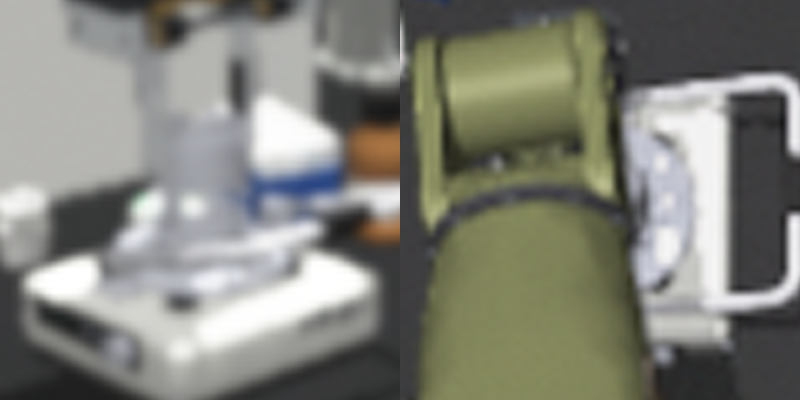

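The sieve hangs over the pan (scene crop (205,150) above (200,220)) and looks consistent. I'll lower it slowly.

>>> {"op": "jog_arm", "data": {"rows": [{"slide":[0.002,0.0005,0.004],"spin":0,"gripper":0.04},{"slide":[0.002,0.0005,0.008],"spin":0,"gripper":0.04},{"slide":[0.002,0.0005,0.012],"spin":0,"gripper":0.04},{"slide":[0.002,0.0005,0.016],"spin":0,"gripper":0.04},{"slide":[0.002,0.0005,0.018],"spin":0,"gripper":0.04},{"slide":[0.002,0.0005,0.018],"spin":0,"gripper":0.04}]}}

```text
time_s: 7.8
ee_pos: [0.5879, 0.1611, 0.317]
eef_rot: [-3.141, 0.0, 1.62]
force: [0.8, 0.3, -1.3]
grip_width: 0.0652
grip_force: 30.0
```

```bash
python3 go.py .588 .161 .130 92.8
```

```text
t 7.8 grasp [0.5879 0.1611 0.137 ] rpy [-3.141  0.     1.62 ] yaw 92.8 F [ 0.8  0.3 -1.3] w 0.0652 gf 30.0
slide [-0.0001, 0.0001, 0.007] spin 0.0
```

>>> {"op": "jog_arm", "data": {"rows": [{"slide":[0,0,0.002],"spin":0,"gripper":0.04},{"slide":[0,0,0.004],"spin":0,"gripper":0.04},{"slide":[0,0,0.004],"spin":0,"gripper":0.04}]}}

```text
time_s: 8.1
ee_pos: [0.5881, 0.1611, 0.3136]
eef_rot: [3.14, -0.0, 1.62]
force: [3.9, 1.0, -0.9]
grip_width: 0.0656
grip_force: 30.0
```

>>> {"op": "jog_arm", "data": {"rows": [{"slide":[0,0,0.002],"spin":0,"gripper":0.04},{"slide":[0,0,0.004],"spin":0,"gripper":0.04},{"slide":[0,0,0.004],"spin":0,"gripper":0.04}]}}

```text
time_s: 8.4
ee_pos: [0.5882, 0.1612, 0.3103]
eef_rot: [3.138, -0.001, 1.62]
force: [7.5, 2.4, 3.5]
grip_width: 0.065
grip_force: 30.0
```

```bash
python3 go.py
```

```text
t 8.4 grasp [0.5882 0.1612 0.1303] rpy [ 3.138e+00 -1.000e-03  1.620e+00] yaw 92.8 F [7.5 2.4 3.5] w 0.065 gf 30.0
```

>>> {"op": "jog_arm", "data": {"rows": [{"slide":[0,0.0015,0.001],"spin":0,"gripper":0.04},{"slide":[0,0.0015,0.002],"spin":0,"gripper":0.04},{"slide":[0,0.0015,0.002],"spin":0,"gripper":0.04}]}}

```text
time_s: 8.7
ee_pos: [0.589, 0.1614, 0.3101]
eef_rot: [3.141, -0.0, 1.62]
force: [-13.1, -0.6, 27.1]
grip_width: 0.0652
grip_force: 30.0
```

>>> {"op": "jog_arm", "data": {"rows": [{"slide":[0,0,0],"spin":0,"gripper":0.094},{"slide":[0,0,0],"spin":0,"gripper":0.094},{"slide":[0,0,0],"spin":0,"gripper":0.094},{"slide":[0,0,-0.01],"spin":0,"gripper":0.094},{"slide":[0,0,-0.04],"spin":0,"gripper":0.094},{"slide":[0,0,-0.08],"spin":0,"gripper":0.094},{"slide":[0,0,-0.1],"spin":0,"gripper":0.094}]}}

```text
time_s: 9.4
ee_pos: [0.5893, 0.1611, 0.4113]
eef_rot: [3.138, -0.001, 1.62]
force: [0.4, 0.6, -0.2]
grip_width: 0.0942
grip_force: 0.0
```

```bash
python3 go.py .39 -.348 .2 126
```

```text
t 9.4 grasp [0.5893 0.1611 0.2313] rpy [ 3.138e+00 -1.000e-03  1.620e+00] yaw 92.8 F [ 0.4  0.6 -0.2] w 0.0942 gf 0.0
slide [-0.4988, -0.224, 0.0313] spin -0.579
```

>>> {"op": "jog_arm", "data": {"rows": [{"slide":[-0.02,-0.01,0],"spin":-0.08,"gripper":0.094},{"slide":[-0.06,-0.027,0],"spin":-0.17,"gripper":0.094},{"slide":[-0.1,-0.045,0],"spin":-0.26,"gripper":0.094},{"slide":[-0.145,-0.065,0.01],"spin":-0.35,"gripper":0.094},{"slide":[-0.19,-0.085,0.01],"spin":-0.44,"gripper":0.094},{"slide":[-0.235,-0.105,0.02],"spin":-0.53,"gripper":0.094},{"slide":[-0.28,-0.126,0.03],"spin":-0.579,"gripper":0.094},{"slide":[-0.325,-0.146,0.03],"spin":-0.579,"gripper":0.094}]}}

```text
time_s: 10.2
ee_pos: [0.4582, -0.172, 0.3769]
eef_rot: [-3.141, -0.001, 2.201]
force: [-0.0, 0.3, 0.9]
grip_width: 0.094
grip_force: 0.0
```

```bash
python3 go.py .389 -.348 .14 126 .389 -.348 .04 126;python3 - <<'E'
from h import *
p,d=shot("scene",4);t,dt=shot("top",4);np.savez("fs.npz",p=p,d=d,t=t,dt=dt)
for n,d in(("scene",d),("top",dt)):
    X=cloud(d,n);m=(np.hypot(X[...,0]-.589,X[...,1]-.161)<.04)&(X[...,2]>.134)&(X[...,2]<.155);q=X[m]
    print(n,len(q),np.percentile(q[:,2],[5,50,95]).round(4),cv2.minEnclosingCircle(q[:,:2].astype(np.float32)))
E
```

```text
t 10.2 grasp [ 0.4582 -0.172   0.1969] rpy [-3.141e+00 -1.000e-03  2.201e+00] yaw 126.1 F [-0.   0.3  0.9] w 0.094 gf 0.0
slide [-0.1014, -0.1597, 0.0569] spin 0.002
slide [-0.1014, -0.1597, 0.1569] spin 0.002
scene 41 [0.1344 0.1383 0.1405] ((0.5878818035125732, 0.15913675725460052), 0.03216509893536568)
top 50 [0.1351 0.1406 0.144 ] ((0.5911781787872314, 0.1573726236820221), 0.03338788077235222)
```

>>> {"op": "jog_arm", "data": {"rows": [{"slide":[-0.025,-0.04,0.01],"spin":0,"gripper":0.094},{"slide":[-0.05,-0.08,0.02],"spin":0,"gripper":0.094},{"slide":[-0.075,-0.118,0.035],"spin":0,"gripper":0.094},{"slide":[-0.095,-0.15,0.05],"spin":0,"gripper":0.094},{"slide":[-0.101,-0.16,0.057],"spin":0,"gripper":0.094},{"slide":[-0.101,-0.16,0.057],"spin":0,"gripper":0.094}]}}

```text
time_s: 11.2
ee_pos: [0.3894, -0.3464, 0.3194]
eef_rot: [-3.141, -0.002, 2.198]
force: [0.4, 0.4, 0.5]
grip_width: 0.094
grip_force: 0.0
```

```bash
python3 go.py .389 -.348 .04 126
```

```text
t 11.2 grasp [ 0.3894 -0.3464  0.1394] rpy [-3.141e+00 -2.000e-03  2.198e+00] yaw 125.9 F [0.4 0.4 0.5] w 0.094 gf 0.0
slide [-0.0011, -0.0013, 0.0994] spin -0.001
```

>>> {"op": "jog_arm", "data": {"rows": [{"slide":[-0.001,-0.001,0.03],"spin":0,"gripper":0.094},{"slide":[-0.001,-0.001,0.06],"spin":0,"gripper":0.094},{"slide":[-0.001,-0.001,0.085],"spin":0,"gripper":0.094},{"slide":[-0.001,-0.001,0.097],"spin":0,"gripper":0.08},{"slide":[-0.001,-0.001,0.099],"spin":0,"gripper":0.06},{"slide":[-0.001,-0.001,0.099],"spin":0,"gripper":0.04},{"slide":[-0.001,-0.001,0.099],"spin":0,"gripper":0.04},{"slide":[-0.001,-0.001,0.099],"spin":0,"gripper":0.04}]}}

```text
time_s: 12.0
ee_pos: [0.3896, -0.3476, 0.2226]
eef_rot: [3.141, 0.002, 2.199]
force: [1.3, 3.0, 5.8]
grip_width: 0.0655
grip_force: 30.0
```

>>> {"op": "jog_arm", "data": {"rows": [{"slide":[0,0,0],"spin":0,"gripper":0.04},{"slide":[0,0,0],"spin":0,"gripper":0.04},{"slide":[0,0,0],"spin":0,"gripper":0.04}]}}

```text
time_s: 12.3
ee_pos: [0.3895, -0.3477, 0.2226]
eef_rot: [3.141, 0.002, 2.199]
force: [3.4, 3.6, 7.2]
grip_width: 0.0656
grip_force: 30.0
```

```bash
python3 go.py .5887 .1613 .26 92.8
```

```text
t 12.3 grasp [ 0.3895 -0.3477  0.0426] rpy [3.141e+00 2.000e-03 2.199e+00] yaw 126.0 F [3.4 3.6 7.2] w 0.0656 gf 30.0
slide [0.2949, 0.4602, -0.2174] spin 0.579
```

>>> {"op": "jog_arm", "data": {"rows": [{"slide":[0,0,-0.02],"spin":0,"gripper":0.04},{"slide":[0,0,-0.06],"spin":0,"gripper":0.04},{"slide":[0,0,-0.105],"spin":0,"gripper":0.04},{"slide":[0.02,0.03,-0.14],"spin":0.08,"gripper":0.04},{"slide":[0.04,0.062,-0.17],"spin":0.17,"gripper":0.04},{"slide":[0.065,0.1,-0.19],"spin":0.26,"gripper":0.04},{"slide":[0.09,0.14,-0.205],"spin":0.35,"gripper":0.04},{"slide":[0.115,0.18,-0.215],"spin":0.44,"gripper":0.04}]}}

```text
time_s: 13.1
ee_pos: [0.4672, -0.147, 0.4381]
eef_rot: [3.14, 0.001, 1.754]
force: [0.9, -0.5, -2.4]
grip_width: 0.0654
grip_force: 30.0
```

```bash
python3 go.py .5887 .1613 .25 92.8
```

```text
t 13.1 grasp [ 0.4672 -0.147   0.2581] rpy [3.140e+00 1.000e-03 1.754e+00] yaw 100.5 F [ 0.9 -0.5 -2.4] w 0.0654 gf 30.0
slide [0.281, 0.1758, 0.0081] spin 0.135
```

>>> {"op": "jog_arm", "data": {"rows": [{"slide":[0.04,0.025,0],"spin":0.06,"gripper":0.04},{"slide":[0.08,0.05,0],"spin":0.12,"gripper":0.04},{"slide":[0.12,0.075,0],"spin":0.135,"gripper":0.04},{"slide":[0.16,0.1,0],"spin":0.135,"gripper":0.04},{"slide":[0.2,0.125,0],"spin":0.135,"gripper":0.04},{"slide":[0.24,0.15,0],"spin":0.135,"gripper":0.04},{"slide":[0.27,0.169,0.005],"spin":0.135,"gripper":0.04},{"slide":[0.281,0.176,0.008],"spin":0.135,"gripper":0.04}]}}

```text
time_s: 13.9
ee_pos: [0.5879, 0.1629, 0.4277]
eef_rot: [-3.141, -0.0, 1.626]
force: [0.4, -1.3, -1.3]
grip_width: 0.0654
grip_force: 30.0
```

>>> {"op": "jog_arm", "data": {"rows": [{"slide":[0,0,0.02],"spin":0,"gripper":0.04},{"slide":[0,0,0.04],"spin":0,"gripper":0.04},{"slide":[0,0,0.05],"spin":0,"gripper":0.04},{"slide":[0,0,0.05],"spin":0,"gripper":0.04}]}}

```text
time_s: 14.3
ee_pos: [0.5875, 0.1596, 0.3773]
eef_rot: [-3.139, 0.0, 1.623]
force: [0.7, 0.1, -0.7]
grip_width: 0.0654
grip_force: 30.0
```

```bash
python3 go.py .5887 .1613 .186 92.8
```

```text
t 14.3 grasp [0.5875 0.1596 0.1973] rpy [-3.139  0.     1.623] yaw 93.0 F [ 0.7  0.1 -0.7] w 0.0654 gf 30.0
slide [0.0017, 0.0013, 0.0113] spin 0.003
```

>>> {"op": "jog_arm", "data": {"rows": [{"slide":[0.0017,0.0013,0.004],"spin":0.003,"gripper":0.04},{"slide":[0.0017,0.0013,0.008],"spin":0.003,"gripper":0.04},{"slide":[0.0017,0.0013,0.012],"spin":0.003,"gripper":0.04},{"slide":[0.0017,0.0013,0.012],"spin":0.003,"gripper":0.04}]}}

```text
time_s: 14.7
ee_pos: [0.5888, 0.1619, 0.3659]
eef_rot: [-3.141, 0.0, 1.621]
force: [0.3, -0.3, -1.8]
grip_width: 0.0654
grip_force: 30.0
```

>>> {"op": "jog_arm", "data": {"rows": [{"slide":[0,0,0.002],"spin":0,"gripper":0.04},{"slide":[0,0,0.004],"spin":0,"gripper":0.04},{"slide":[0,0,0.004],"spin":0,"gripper":0.04}]}}

```text
time_s: 15.0
ee_pos: [0.5888, 0.1619, 0.362]
eef_rot: [-3.141, 0.0, 1.621]
force: [-0.1, -0.8, -2.2]
grip_width: 0.0655
grip_force: 30.0
```

```bash
python3 go.py .5887 .1613 .1766 92.8
```

```text
t 15.0 grasp [0.5888 0.1619 0.182 ] rpy [-3.141  0.     1.621] yaw 92.9 F [-0.1 -0.8 -2.2] w 0.0655 gf 30.0
slide [-0.0006, -0.0001, 0.0054] spin 0.001
```

Already past touching height with no force, so it is entering.

>>> {"op": "jog_arm", "data": {"rows": [{"slide":[0,0,0.002],"spin":0,"gripper":0.04},{"slide":[0,0,0.004],"spin":0,"gripper":0.04},{"slide":[0,0,0.0055],"spin":0,"gripper":0.04},{"slide":[0,0,0.0055],"spin":0,"gripper":0.04}]}}

```text
time_s: 15.4
ee_pos: [0.5888, 0.1619, 0.3568]
eef_rot: [3.141, -0.0, 1.621]
force: [-0.1, 0.2, -1.8]
grip_width: 0.0655
grip_force: 30.0
```

>>> {"op": "jog_arm", "data": {"rows": [{"slide":[0,0,0.001],"spin":0,"gripper":0.04},{"slide":[0,0,0.001],"spin":0,"gripper":0.04}]}}

```text
time_s: 15.6
ee_pos: [0.5888, 0.1619, 0.3566]
eef_rot: [3.141, -0.0, 1.621]
force: [-3.3, 0.2, 5.4]
grip_width: 0.0656
grip_force: 30.0
```

```bash
python3 go.py .5887 .1613 .1766 92.8
```

```text
t 15.6 grasp [0.5888 0.1619 0.1766] rpy [ 3.141 -0.     1.621] yaw 92.9 F [-3.3  0.2  5.4] w 0.0656 gf 30.0
slide [-0.0006, -0.0001, 0.0] spin 0.001
```

Seated exactly at the expected height. Release, rise and head for the lid.

>>> {"op": "jog_arm", "data": {"rows": [{"slide":[0,0,0.001],"spin":0,"gripper":0.04},{"slide":[0,0,0],"spin":0,"gripper":0.094},{"slide":[0,0,0],"spin":0,"gripper":0.094},{"slide":[0,0,0],"spin":0,"gripper":0.094},{"slide":[0,0,-0.01],"spin":0,"gripper":0.094},{"slide":[0,0,-0.04],"spin":0,"gripper":0.094},{"slide":[0,0,-0.08],"spin":0,"gripper":0.094},{"slide":[0,0,-0.08],"spin":0,"gripper":0.094}]}}

```text
time_s: 16.4
ee_pos: [0.5887, 0.1619, 0.4421]
eef_rot: [3.133, -0.001, 1.621]
force: [-0.2, -0.4, 0.6]
grip_width: 0.094
grip_force: 0.0
```

```bash
python3 go.py .372 .282 .1 88;python3 - <<'E'
from h import *
for n in I:
    p,d=shot(n,3)
    X=cloud(d,n);m=(np.hypot(X[...,0]-.589,X[...,1]-.161)<.04)&(X[...,2]>.185)&(X[...,2]<.205);q=X[m]
    print(n,len(q),np.percentile(q[:,2],[5,50,95]).round(4) if len(q) else 0)
E
```

```text
t 16.4 grasp [0.5887 0.1619 0.2621] rpy [ 3.133e+00 -1.000e-03  1.621e+00] yaw 92.9 F [-0.2 -0.4  0.6] w 0.094 gf 0.0
slide [0.1308, -0.2104, 0.1621] spin 0.085
scene 59 [0.1852 0.1912 0.195 ]
top 21 [0.1861 0.1925 0.1987]
```

>>> {"op": "jog_arm", "data": {"rows": [{"slide":[0.02,-0.033,0.0],"spin":0.03,"gripper":0.094},{"slide":[0.045,-0.075,0.0],"spin":0.06,"gripper":0.08},{"slide":[0.072,-0.117,0.02],"spin":0.085,"gripper":0.07},{"slide":[0.098,-0.158,0.05],"spin":0.085,"gripper":0.06},{"slide":[0.12,-0.195,0.09],"spin":0.085,"gripper":0.055},{"slide":[0.131,-0.21,0.12],"spin":0.085,"gripper":0.055},{"slide":[0.131,-0.21,0.12],"spin":0.085,"gripper":0.055}]}}

```text
time_s: 17.4
ee_pos: [0.3696, 0.2828, 0.3116]
eef_rot: [-3.135, 0.004, 1.538]
force: [-0.0, -0.5, 1.0]
grip_width: 0.0551
grip_force: 0.0
```

```bash
python3 go.py .372 .282 .04 88;python3 - <<'E'
from h import *
D=np.load("avg.npz")
for n in I:
    X=cloud(D[n+"d"],n).reshape(-1,3);m=(X[:,2]>.09)&(X[:,2]<.5)&(X[:,0]>.25)&(X[:,0]<.55)&(X[:,1]>.2)&(X[:,1]<.5);q=X[m]
    print(n,len(q),q[np.argsort(np.hypot(q[:,0]-.372,q[:,1]-.282))[:3]].round(3).tolist())
    l=X[(np.hypot(X[:,0]-.372,X[:,1]-.282)<.02)&(X[:,2]>.026)];print("knob",len(l),l.mean(0),l.min(0),l.max(0))
E
```

```text
t 17.4 grasp [0.3696 0.2828 0.1316] rpy [-3.135  0.004  1.538] yaw 88.1 F [-0.  -0.5  1. ] w 0.0551 gf 0.0
slide [-0.0008, 0.0025, 0.0916] spin 0.003
scene 1858 [[0.43, 0.426, 0.096], [0.43, 0.426, 0.091], [0.427, 0.428, 0.106]]
knob 19 [0.37010728 0.27804431 0.03331356] [0.36048925 0.26869653 0.02600185] [0.38121013 0.29357986 0.037886  ]
top 1287 [[0.433, 0.427, 0.126], [0.428, 0.429, 0.16], [0.428, 0.43, 0.13]]
knob 21 [0.37239185 0.2821108  0.03581868] [0.36400107 0.27096656 0.02945009] [0.38324953 0.29388424 0.04111572]
```

>>> {"op": "jog_arm", "data": {"rows": [{"slide":[-0.001,0.002,0.03],"spin":0.003,"gripper":0.055},{"slide":[-0.001,0.002,0.06],"spin":0.003,"gripper":0.055},{"slide":[-0.001,0.002,0.08],"spin":0.003,"gripper":0.055},{"slide":[-0.001,0.002,0.09],"spin":0.003,"gripper":0.05},{"slide":[-0.001,0.002,0.092],"spin":0.003,"gripper":0.03},{"slide":[-0.001,0.002,0.092],"spin":0.003,"gripper":0.01},{"slide":[-0.001,0.002,0.092],"spin":0.003,"gripper":0.01},{"slide":[-0.001,0.002,0.092],"spin":0.003,"gripper":0.01}]}}

```text
time_s: 18.2
ee_pos: [0.3747, 0.2813, 0.2247]
eef_rot: [3.141, -0.001, 1.533]
force: [-1.4, 0.2, 3.9]
grip_width: 0.0232
grip_force: 30.0
```

>>> {"op": "jog_arm", "data": {"rows": [{"slide":[0,0,0],"spin":0,"gripper":0.01},{"slide":[0,0,0],"spin":0,"gripper":0.01}]}}

```text
time_s: 18.4
ee_pos: [0.3747, 0.2813, 0.2247]
eef_rot: [3.14, -0.001, 1.533]
force: [-1.4, -1.0, 7.3]
grip_width: 0.0228
grip_force: 30.0
```

```bash
python3 go.py .5887 .1616 .29 92.9
```

```text
t 18.4 grasp [0.3747 0.2813 0.0447] rpy [ 3.140e+00 -1.000e-03  1.533e+00] yaw 87.8 F [-1.4 -1.   7.3] w 0.0228 gf 30.0
slide [-0.1115, 0.2184, -0.2453] spin -0.089
```

>>> {"op": "jog_arm", "data": {"rows": [{"slide":[0,0,-0.015],"spin":0,"gripper":0.01},{"slide":[0,0,-0.05],"spin":0,"gripper":0.01},{"slide":[0,0,-0.095],"spin":0,"gripper":0.01},{"slide":[0,0,-0.14],"spin":0,"gripper":0.01},{"slide":[0,0,-0.185],"spin":0,"gripper":0.01},{"slide":[0,0,-0.22],"spin":0,"gripper":0.01},{"slide":[-0.01,0.02,-0.24],"spin":-0.04,"gripper":0.01},{"slide":[-0.03,0.06,-0.245],"spin":-0.085,"gripper":0.01}]}}

```text
time_s: 19.2
ee_pos: [0.4324, 0.2493, 0.4723]
eef_rot: [3.137, -0.002, 1.623]
force: [0.9, 1.1, -1.3]
grip_width: 0.023
grip_force: 30.0
```

```bash
python3 go.py .5887 .1616 .28 92.7 .5887 .1616 .25 92.7
```

```text
t 19.2 grasp [0.4324 0.2493 0.2923] rpy [ 3.137e+00 -2.000e-03  1.623e+00] yaw 93.0 F [ 0.9  1.1 -1.3] w 0.023 gf 30.0
slide [-0.0956, 0.1515, 0.0123] spin 0.005
slide [-0.0956, 0.1515, 0.0423] spin 0.005
```

>>> {"op": "jog_arm", "data": {"rows": [{"slide":[-0.025,0.04,0],"spin":0.005,"gripper":0.01},{"slide":[-0.05,0.08,0.003],"spin":0.005,"gripper":0.01},{"slide":[-0.075,0.12,0.006],"spin":0.005,"gripper":0.01},{"slide":[-0.09,0.143,0.012],"spin":0.005,"gripper":0.01},{"slide":[-0.0956,0.1515,0.025],"spin":0.005,"gripper":0.01},{"slide":[-0.0956,0.1515,0.037],"spin":0.005,"gripper":0.01},{"slide":[-0.0956,0.1515,0.042],"spin":0.005,"gripper":0.01},{"slide":[-0.0956,0.1515,0.042],"spin":0.005,"gripper":0.01}]}}

```text
time_s: 20.0
ee_pos: [0.5883, 0.1614, 0.4263]
eef_rot: [-3.14, 0.0, 1.614]
force: [0.9, -0.4, -2.0]
grip_width: 0.0228
grip_force: 30.0
```

```bash
python3 go.py .5887 .1616 .242 92.7
python3 - <<'E'
from h import *
n="scene";h=25;p,d=shot(n,4);u,v=proj([.588,.161,.18],n)[0]
Mx,My=np.meshgrid(np.linspace(u-h,u+h,500),np.linspace(v-h,v+h,500));cv2.imwrite("pics/lidh.png",cv2.remap(p,Mx.astype(np.float32),My.astype(np.float32),cv2.INTER_CUBIC)[...,::-1])
E
python3 go.py .5887 .1616 .242 92.7
```

```text
t 20.0 grasp [0.5883 0.1614 0.2463] rpy [-3.14   0.     1.614] yaw 92.5 F [ 0.9 -0.4 -2. ] w 0.0228 gf 30.0
slide [0.0002, 0.0005, 0.0043] spin -0.004
t 20.2 grasp [0.5887 0.161  0.2478] rpy [ 3.14  -0.     1.614] yaw 92.5 F [ 0.6 -0.5 -1.2] w 0.0231 gf 30.0
slide [0.0006, 0.0, 0.0058] spin -0.004
```

View pics/lidh.png

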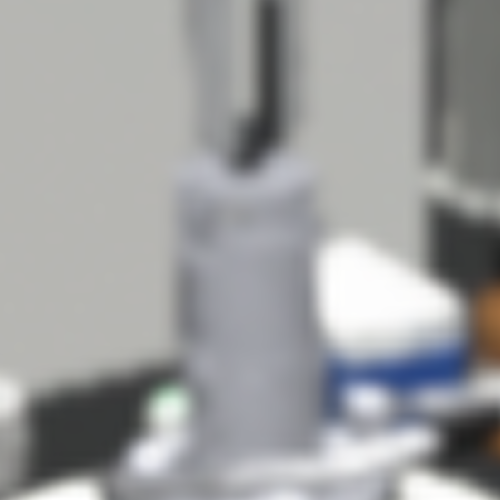

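The lid at (248,190) sits directly over the tower at (255,300). Lowering.

>>> {"op": "jog_arm", "data": {"rows": [{"slide":[0,0.0005,0.003],"spin":-0.004,"gripper":0.01},{"slide":[0,0.0005,0.006],"spin":-0.004,"gripper":0.01},{"slide":[0,0.0005,0.009],"spin":-0.004,"gripper":0.01},{"slide":[0,0.0005,0.009],"spin":-0.004,"gripper":0.01}]}}

```text
time_s: 20.6
ee_pos: [0.5896, 0.1606, 0.4172]
eef_rot: [-3.141, 0.0, 1.617]
force: [-0.4, 0.1, -1.8]
grip_width: 0.0227
grip_force: 30.0
```

>>> {"op": "jog_arm", "data": {"rows": [{"slide":[0,0,0.002],"spin":0,"gripper":0.01},{"slide":[0,0,0.003],"spin":0,"gripper":0.01},{"slide":[0,0,0.003],"spin":0,"gripper":0.01}]}}

```text
time_s: 20.9
ee_pos: [0.5896, 0.1605, 0.4148]
eef_rot: [-3.141, 0.0, 1.617]
force: [0.2, -1.0, -1.6]
grip_width: 0.0227
grip_force: 30.0
```

```bash
python3 go.py .5887 .1616 .2327 92.7
```

```text
t 20.9 grasp [0.5896 0.1605 0.2348] rpy [-3.141  0.     1.617] yaw 92.6 F [ 0.2 -1.  -1.6] w 0.0227 gf 30.0
slide [0.0012, -0.0009, 0.0021] spin -0.001
```

In the notches with no contact force; 2 mm to go.

>>> {"op": "jog_arm", "data": {"rows": [{"slide":[0.0005,-0.0005,0.002],"spin":0,"gripper":0.01},{"slide":[0.0005,-0.0005,0.003],"spin":0,"gripper":0.01},{"slide":[0.0005,-0.0005,0.003],"spin":0,"gripper":0.01}]}}

```text
time_s: 21.2
ee_pos: [0.5891, 0.161, 0.4128]
eef_rot: [3.14, -0.0, 1.617]
force: [-1.5, -1.7, 5.4]
grip_width: 0.0232
grip_force: 30.0
```

```bash
python3 go.py .5887 .1616 .2327 92.7
```

```text
t 21.2 grasp [0.5891 0.161  0.2328] rpy [ 3.14  -0.     1.617] yaw 92.6 F [-1.5 -1.7  5.4] w 0.0232 gf 30.0
slide [0.0007, -0.0003, 0.0001] spin -0.001
```

>>> {"op": "jog_arm", "data": {"rows": [{"slide":[0,0,0.001],"spin":0,"gripper":0.01},{"slide":[0,0,0],"spin":0,"gripper":0.06},{"slide":[0,0,0],"spin":0,"gripper":0.06},{"slide":[0,0,0],"spin":0,"gripper":0.06},{"slide":[0,0,-0.02],"spin":0,"gripper":0.06},{"slide":[0,0,-0.06],"spin":0,"gripper":0.06},{"slide":[-0.03,0,-0.07],"spin":-0.1,"gripper":0.06},{"slide":[-0.07,-0.01,-0.07],"spin":-0.2,"gripper":0.06}]}}

```text
time_s: 22.0
ee_pos: [0.5825, 0.0909, 0.4833]
eef_rot: [3.139, 0.0, 1.823]
force: [0.5, -1.0, -0.7]
grip_width: 0.0604
grip_force: 0.0
```

```bash
python3 - <<'E'
from h import *
D=np.load("avg.npz")
for n in I:
    p,d=shot(n,4);X=cloud(D[n+"d"],n)
    b=X[(X[...,2]>.125)&(X[...,2]<.155)&(abs(X[...,0]-.552)<.014)&(X[...,1]<.06)&(X[...,1]>-.01)]
    print(n,len(b),b.mean(0).round(4),b.min(0).round(4),b.max(0).round(4))
    Y=cloud(d,n);m=(np.hypot(Y[...,0]-.589,Y[...,1]-.161)<.04)&(Y[...,2]>.185);q=Y[m]
    print(" lid",len(q),[(np.round(q[(q[:,2]>a)&(q[:,2]<c)].mean(0),4),((q[:,2]>a)&(q[:,2]<c)).sum()) for a,c in((.195,.212),(.215,.24))])
E
python3 go.py .5525 .0175 .30 182.8
```

```text
scene 14 [0.5513 0.0155 0.1367] [0.5386 0.0113 0.1309] [0.5651 0.0202 0.1403]
 lid 131 [(array([0.5817, 0.1541, 0.2019]), np.int64(68)), (array([0.5854, 0.159 , 0.2212]), np.int64(18))]
top 12 [0.5513 0.0186 0.14  ] [0.5396 0.0158 0.1358] [0.5634 0.0212 0.1429]
 lid 86 [(array([0.6094, 0.1761, 0.2022]), np.int64(8)), (array([0.6001, 0.1638, 0.2235]), np.int64(2))]
t 22.4 grasp [0.5825 0.0915 0.3015] rpy [-3.141 -0.     1.817] yaw 104.1 F [-0.  -0.6  0.3] w 0.0597 gf 0.0
slide [-0.0645, -0.0471, 0.0015] spin -1.373
```

>>> {"op": "jog_arm", "data": {"rows": [{"slide":[-0.01,-0.008,0],"spin":-0.145,"gripper":0.06},{"slide":[-0.02,-0.016,0],"spin":-0.29,"gripper":0.06},{"slide":[-0.03,-0.023,0],"spin":-0.435,"gripper":0.06},{"slide":[-0.04,-0.03,0],"spin":-0.58,"gripper":0.06},{"slide":[-0.05,-0.038,0],"spin":-0.725,"gripper":0.06},{"slide":[-0.06,-0.045,0],"spin":-0.87,"gripper":0.06},{"slide":[-0.064,-0.047,0],"spin":-1.015,"gripper":0.06},{"slide":[-0.064,-0.047,0],"spin":-1.16,"gripper":0.06}]}}

```text
time_s: 23.2
ee_pos: [0.5524, 0.0172, 0.4817]
eef_rot: [-3.142, -0.0, 2.983]
force: [0.2, 0.5, 1.3]
grip_width: 0.0605
grip_force: 0.0
```

```bash
python3 go.py .5525 .018 .2 182.8
```

```text
t 23.2 grasp [0.5524 0.0172 0.3017] rpy [-3.142 -0.     2.983] yaw 170.9 F [0.2 0.5 1.3] w 0.0605 gf 0.0
slide [-0.0, 0.0008, 0.1017] spin -0.208
```

>>> {"op": "jog_arm", "data": {"rows": [{"slide":[0,0.001,0.03],"spin":-0.14,"gripper":0.06},{"slide":[0,0.001,0.07],"spin":-0.208,"gripper":0.06},{"slide":[0,0.001,0.1],"spin":-0.208,"gripper":0.06},{"slide":[0,0.001,0.1],"spin":-0.208,"gripper":0.06}]}}

```text
time_s: 23.6
ee_pos: [0.5523, 0.0188, 0.378]
eef_rot: [3.141, -0.007, -3.098]
force: [-0.4, 0.0, 0.1]
grip_width: 0.0603
grip_force: 0.0
```

```bash
python3 go.py .5525 .018 .137 182.8
```

```text
t 23.6 grasp [0.5523 0.0188 0.198 ] rpy [ 3.141 -0.007 -3.098] yaw -177.5 F [-0.4  0.   0.1] w 0.0603 gf 0.0
slide [-0.0002, -0.0008, 0.061] spin -0.005
```

>>> {"op": "jog_arm", "data": {"rows": [{"slide":[0,-0.001,0.025],"spin":0,"gripper":0.06},{"slide":[0,-0.001,0.045],"spin":0,"gripper":0.06},{"slide":[0,-0.001,0.058],"spin":0,"gripper":0.05},{"slide":[0,-0.001,0.061],"spin":0,"gripper":0.03},{"slide":[0,-0.001,0.061],"spin":0,"gripper":0.0},{"slide":[0,-0.001,0.061],"spin":0,"gripper":0.0},{"slide":[0,-0.001,0.061],"spin":0,"gripper":0.0},{"slide":[0,-0.001,0.061],"spin":0,"gripper":0.0}], "squeeze": 15}}

```text
time_s: 24.4
ee_pos: [0.5526, 0.0171, 0.3214]
eef_rot: [-3.142, 0.001, -3.098]
force: [0.6, 0.4, 0.0]
grip_width: 0.0152
grip_force: 0.0
```

>>> {"op": "jog_arm", "data": {"rows": [{"slide":[0,0,0],"spin":0,"gripper":0.0},{"slide":[0,0,0],"spin":0,"gripper":0.0}]}}

```text
time_s: 24.6
ee_pos: [0.5526, 0.0176, 0.3209]
eef_rot: [3.14, 0.0, -3.098]
force: [1.1, 5.6, -0.3]
grip_width: 0.0092
grip_force: 15.0
```

```bash
python3 go.py
python3 - <<'E'
import numpy as np
# arc in shaker frame about hinge; tool yaw = 182.8: tool x=-shaker x, tool y = +shaker y?
w=np.radians(182.8);print("tool y world",np.sin(w),-np.cos(w))
E
```

```text
t 24.6 grasp [0.5526 0.0176 0.1409] rpy [ 3.14   0.    -3.098] yaw -177.5 F [ 1.1  5.6 -0.3] w 0.0092 gf 15.0
tool y world -0.04884976979561321 0.9988061373414341
```

>>> {"op": "jog_arm", "data": {"rows": [{"slide":[0,0.006,-0.013],"spin":0,"gripper":0},{"slide":[0,0.0135,-0.026],"spin":0,"gripper":0},{"slide":[0,0.0225,-0.0385],"spin":0,"gripper":0},{"slide":[0,0.0325,-0.05],"spin":0,"gripper":0},{"slide":[0,0.0435,-0.0605],"spin":0,"gripper":0},{"slide":[0,0.0555,-0.07],"spin":0,"gripper":0},{"slide":[0,0.0685,-0.0775],"spin":0,"gripper":0},{"slide":[0,0.0685,-0.0775],"spin":0,"gripper":0}]}}

```text
time_s: 25.4
ee_pos: [0.5495, 0.0856, 0.4024]
eef_rot: [-3.139, 0.005, -3.098]
force: [-5.6, -12.6, 23.3]
grip_width: 0.0095
grip_force: 15.0
```

```bash
python3 go.py
```

```text
t 25.4 grasp [0.5495 0.0856 0.2224] rpy [-3.139  0.005 -3.098] yaw -177.5 F [ -5.6 -12.6  23.3] w 0.0095 gf 15.0
```

>>> {"op": "jog_arm", "data": {"rows": [{"slide":[0,0,0],"spin":0,"gripper":0},{"slide":[0,0,0],"spin":0,"gripper":0}]}}

```text
time_s: 25.6
ee_pos: [0.5496, 0.0847, 0.4018]
eef_rot: [-3.139, 0.005, -3.099]
force: [-3.3, -12.4, 21.6]
grip_width: 0.009
grip_force: 15.0
```

```bash
python3 go.py
```

```text
t 25.6 grasp [0.5496 0.0847 0.2218] rpy [-3.139  0.005 -3.099] yaw -177.6 F [ -3.3 -12.4  21.6] w 0.009 gf 15.0
```

>>> {"op": "jog_arm", "data": {"rows": [{"slide":[0,0.007,-0.007],"spin":0,"gripper":0},{"slide":[0,0.0137,-0.01],"spin":0,"gripper":0},{"slide":[0,0.021,-0.013],"spin":0,"gripper":0},{"slide":[0,0.028,-0.0155],"spin":0,"gripper":0},{"slide":[0,0.0355,-0.018],"spin":0,"gripper":0},{"slide":[0,0.043,-0.0195],"spin":0,"gripper":0},{"slide":[0,0.0505,-0.021],"spin":0,"gripper":0},{"slide":[0,0.058,-0.0215],"spin":0,"gripper":0}]}}

```text
time_s: 26.4
ee_pos: [0.5472, 0.1437, 0.4213]
eef_rot: [-3.141, 0.003, -3.099]
force: [2.7, -3.8, 8.1]
grip_width: 0.0096
grip_force: 15.0
```

>>> {"op": "jog_arm", "data": {"rows": [{"slide":[0,0.006,-0.001],"spin":0,"gripper":0},{"slide":[0,0.012,-0.001],"spin":0,"gripper":0},{"slide":[0,0.016,-0.001],"spin":0,"gripper":0},{"slide":[0,0.016,-0.001],"spin":0,"gripper":0}]}}

```text
time_s: 26.8
ee_pos: [0.5464, 0.1601, 0.4219]
eef_rot: [3.141, 0.003, -3.098]
force: [3.2, 2.0, 6.7]
grip_width: 0.009
grip_force: 15.0
```

```bash
python3 go.py
```

```text
t 26.8 grasp [0.5464 0.1601 0.2419] rpy [ 3.141e+00  3.000e-03 -3.098e+00] yaw -177.5 F [3.2 2.  6.7] w 0.009 gf 15.0
```

>>> {"op": "jog_arm", "data": {"rows": [{"slide":[0,0.003,0],"spin":0,"gripper":0},{"slide":[0,0.005,0],"spin":0,"gripper":0},{"slide":[0,0.005,0],"spin":0,"gripper":0}]}}

```text
time_s: 27.1
ee_pos: [0.5465, 0.1627, 0.4219]
eef_rot: [-3.136, 0.002, -3.1]
force: [1.1, -24.5, 9.1]
grip_width: 0.0094
grip_force: 15.0
```

```bash
python3 go.py
```

```text
t 27.1 grasp [0.5465 0.1627 0.2419] rpy [-3.136e+00  2.000e-03 -3.100e+00] yaw -177.6 F [  1.1 -24.5   9.1] w 0.0094 gf 15.0
```

>>> {"op": "jog_arm", "data": {"rows": [{"slide":[0,-0.001,0],"spin":0,"gripper":0},{"slide":[0,-0.001,0],"spin":0,"gripper":0.04},{"slide":[0,-0.001,0],"spin":0,"gripper":0.04},{"slide":[0,-0.001,0],"spin":0,"gripper":0.04},{"slide":[0,-0.001,-0.01],"spin":0,"gripper":0.04},{"slide":[0,-0.001,-0.04],"spin":0,"gripper":0.04},{"slide":[0,-0.001,-0.08],"spin":0,"gripper":0.04},{"slide":[0.04,-0.001,-0.11],"spin":0,"gripper":0.04}]}}

```text
time_s: 27.9
ee_pos: [0.5076, 0.1618, 0.5321]
eef_rot: [-3.142, -0.0, -3.099]
force: [-0.2, 0.2, 1.4]
grip_width: 0.0402
grip_force: 0.0
```

>>> {"op": "jog_arm", "data": {"rows": [{"slide":[0.045,-0.03,0],"spin":0,"gripper":0.04},{"slide":[0.08,-0.06,0],"spin":0,"gripper":0.04},{"slide":[0.1,-0.1,0],"spin":0,"gripper":0.04},{"slide":[0.1,-0.14,0],"spin":0,"gripper":0.04},{"slide":[0.1,-0.18,0],"spin":0,"gripper":0.04},{"slide":[0.1,-0.22,0],"spin":0,"gripper":0.04},{"slide":[0.1,-0.26,0],"spin":0,"gripper":0.04},{"slide":[0.1,-0.26,0],"spin":0,"gripper":0.04}]}}

```text
time_s: 28.7
ee_pos: [0.4174, -0.1053, 0.5311]
eef_rot: [-3.141, -0.0, -3.102]
force: [0.7, 0.2, 0.6]
grip_width: 0.0401
grip_force: 0.0
```

```bash
python3 go.py
python3 - <<'E'
from h import *
R=[]
for n,h in(("scene",30),("top",30)):
    p,d=shot(n,4);X=cloud(d,n)
    b=X[(X[...,2]>.228)&(X[...,2]<.26)&(abs(X[...,0]-.589)<.07)&(abs(X[...,1]-.161)<.05)];pf=np.polyfit(b[:,0],b[:,1],1);print(n,"bar",len(b),np.polyval(pf,.589),b[:,2].max(),b[:,2].mean())
    q=X[(X[...,2]>.196)&(X[...,2]<.21)&(np.hypot(X[...,0]-.589,X[...,1]-.161)<.038)];print(" lid",len(q),q.mean(0).round(4),np.percentile(q[:,2],[10,50,90]).round(4))
    u,v=proj([.588,.161,.15],n)[0]
    Mx,My=np.meshgrid(np.linspace(u-h,u+h,400),np.linspace(v-h,v+h,400));R.append(cv2.remap(p,Mx.astype(np.float32),My.astype(np.float32),cv2.INTER_CUBIC))
cv2.imwrite("pics/end.png",np.hstack(R)[...,::-1])
E
```

```text
t 28.7 grasp [ 0.4174 -0.1053  0.3511] rpy [-3.141 -0.    -3.102] yaw -177.7 F [0.7 0.2 0.6] w 0.0401 gf 0.0
scene bar 68 0.15992179218455624 0.2579866296859427 0.23732741834992613
 lid 64 [0.5816 0.1548 0.2018] [0.1988 0.202  0.2037]
top bar 83 0.15975282290270928 0.2463210838095247 0.24000940924661676
 lid 110 [0.5865 0.1562 0.2031] [0.1998 0.2031 0.2059]
```

View pics/end.png

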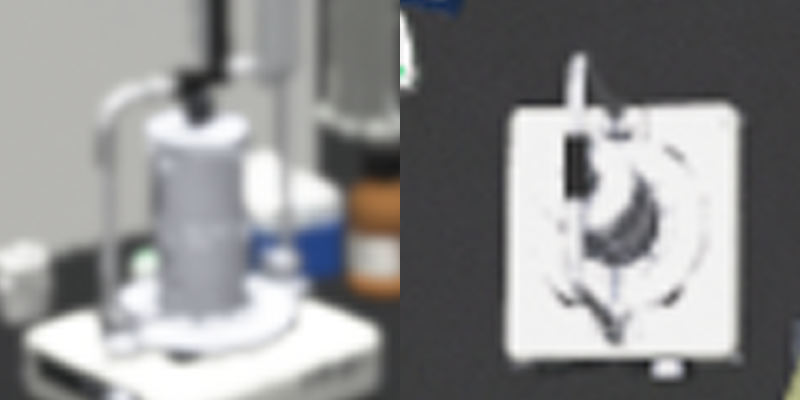

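The bail stands upright over the knob (bar at y≈0.160, on the tower axis), the lid top is at 0.203 m as expected, and the tower is straight. Handing in.

```bash
python3 -c "
from station import workorder;print(workorder.hand_in())"
```

```text
the job is handed in; nothing more can be done
None
```

The tower is stacked (fine sieve, coarse sieve, lid) with the heights I measured matching flush seating, the bail is upright over the knob and released, and the job was handed in at about 29 s of robot time; the hand-in call gave no verdict.

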